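# Check the humidity pot and cover it

### The arm

A 6-joint arm with a two-finger parallel gripper is mounted at the origin on the work surface. World frame = base frame: x ahead of the robot, y to its left, z up, the work surface at z = 0. Lengths are in mm, angles in rad, forces in N, time in s.
With the tool pointing down it reaches from about 400 to 825 mm from the base axis. Payload 7 kg.
Tool frame: the origin (TCP) lies at the very end of the fingers, on their centre line; the grasp point (between the pads) lies 19 mm behind it; z points along the fingers, y is the line along which they close (so a half turn about z gives the same grasp; the last joint's range is limited). The gripper opens to 88 mm and grips with 3 to 60 N. Pads are 19 mm wide; open, the fingers measure 130 mm over their backs; the gripper's body (78 mm by 193 mm) begins 47 mm behind the grasp point.
Start: joints at [1.421, 0.359, 0.012, 0, -1.224, -0.288], TCP at [286.17, 611.312, 226.561] pointing down, gripper open.
Joint ranges: [-3.07, 3.07], [-1.43, 2.12], [-1.02, 1.25], [-3.03, 1.67], [-3.05, -0], [-3.03, 3.03]. Speed limits (rad/s): [2.39, 2.39, 3.01, 3.14, 3.14, 3.14].

### API

Orientations are given as a unit quaternion [x, y, z, w].
In Python, from plant import bot gives the robot as it stands. Calls block until the motion is done:
- bot.move_ptp(position, orientation): joint-space move of the TCP to a pose.
- bot.line_to(position, velocity=150, ori=None): straight line of the TCP; ori=None keeps the orientation; velocity is the mean speed in mm/s.
- bot.move_joints(angles): joint-space move.
- bot.move_gripper(opening, force=None): finger opening in mm; force is the grip in N (None keeps the last); returns when the fingers have stopped.
- bot.pause(seconds).
- bot.solve_ik(position, orientation): joint angles nearest the present ones, or None.
- bot.read_state(): the state.
- bot.camera(name): name is "scene" or "side" or "wrist"; returns the picture (384x512x3 uint8, red, green, blue); there is no depth.
- bot.get_calibration(name): a dict with "fx", "fy", "cx", "cy" (pixels), "distortion" ([k1, k2, p1, p2, k3] as OpenCV has them; the pictures are not rectified), "view" (4x4, takes a point from world to camera coordinates); the wrist camera has in their place "T_tool_cam" (4x4, takes a point from camera to tool coordinates, whose origin is the TCP and whose axes are the flange's). Camera axes: x right, y up, looking along -z (the intrinsics and any distortion apply to the point x, -y, -z); pixel columns grow to the right and rows downward; lengths in mm; the calibration is good to about 2 mm. A picture is of the moment at which its call begins: read the wrist's pose just before it. get_calibration takes no time and is no camera call.
A pose or a line that the arm cannot do raises bot.Unreachable and nothing moves.
- bot.close_job(): hands the job in; it is judged then, once.
The state is a dict: "t": time; "joint_pos": joint angles; "qvel": joint speeds; "tau": joint torques, N m; "tcp_pos": TCP position; "eef_rot": TCP orientation; "contact_force": force on the tool from outside, world axes, zero at the start; "moment": the same for the moment, N m; "width": finger opening in mm; "finger_force": force on a finger pad.
Only numpy, scipy, OpenCV 4.12 (cv2) and the standard library are available. Lean on these libraries where they do the work, as an engineer would, in place of code of your own. Each camera call takes 0.05 s, during which the arm holds its last target. There are 200 camera calls.

### The job

Lift the L-shaped humidity probe off its cradle, dip the tip of its stem about halfway down into the open pot with the rib on its side, and hold it there for at least one second without jabbing the pot. Then lay the probe back in its cradle as it was, stem hanging over the same end, and after that take the wooden lid from the coaster and set it squarely on the pot, seated all the way round, with its nose directly over the pot's rib. Set both down gently rather than dropping them, do not push or tip the pot, and leave everything else on the cart where it is.

Things in the scene. Friction and masses are not known exactly. Their poses are not given: they have to be found in the camera images.
- probe: L-shaped humidity probe: grey handle bar 150 (x) x 20 (y) x 22 high with a small black display on top near its -x end; a thin steel stem (10 thick, sensor end 12) hangs straight down from the +x end, 68 from the middle, reaching 75 below the handle's underside. About 90 g. Origin: middle of the handle's underside; z up.
- probe_tip (a point): lowest point of the probe's stem, at (68, 0, -75) mm in the probe's frame.
- cradle: black plastic cradle, screwed down: base 130 x 60 x 10 and two uprights, 12 thick, 58 wide, centred at x = -45 and +45 (78 free between). Each has an open-topped notch 38 wide, floor 95 above the cart, lips to 109. The handle lies across both notch floors, stem hanging outside the +x upright. Origin: centre of its underside; x along the probe as first laid.
- pot: unglazed clay humidity pot, round, open: 84 mm across the rim, 80 mm high, wall 5 mm, inner floor 6 mm up, mouth 74 mm across inside; on one side (+x) a vertical rib, 12 mm wide, stands out to 55 mm from the axis, from 26 to 78 mm height. Loose, about 0.5 kg. Origin: centre of its underside.
- pot_rim (a point): centre of the pot's mouth, at rim height (80 mm above its underside).
- pot_rib (a point): outer top end of the pot's rib, at (55, 0, 78) mm in the pot's frame.
- lid: dark wooden lid: disc 92 across, 6 thick; centring plug 62 across, 8 deep below it; bar grip on top 64 (x) x 14 (y) x 30 high, its top 44 above the origin; flat nose 14 wide on the edge at +x, to 63 from the axis. Starts standing on its plug on the coaster. Origin: centre of the plug's underside; seated, it is 72 above the pot's underside. About 120 g.
- lid_nose (a point): outer end of the lid's nose, at (63, 0, 11) mm in the lid's frame.
- coaster: white ceramic coaster, 100 x 100 x 8, flat; the lid stands on it at the start. Origin: centre of its underside.
- fretboard: koa fretboard offcut, a flat brown wooden strip 180 x 58 x 9 lying flat; origin at the centre of its underside, x along it. Bystander.
- harmonica0: harmonica in a silver case, a rounded metal block 105 x 36 x 27 lying flat; origin at the centre of its underside, x along it. Bystander.
- harmonica1: second harmonica case, the same as the first. Bystander.
- pick_holder: black plastic slotted pick holder, 70 x 45 x 40 with slots across its top; origin at the centre of its underside. Bystander.
- shaker: hard silicone wrist shaker, a flat-lying ring 80 outside, 60 inside, 24 high; origin at the centre of its underside. Bystander.
- tumbler: plain tall tumbler of the same clay, 72 across the mouth, 100 high, no rib; the wrong container. Origin at the centre of its underside. Bystander.
Mind the look-alikes: they are no part of the job. What is shaped like the lid but blue is not meant.

How it is judged (in metres and radians):
On the way, in this order (a step that is already met when the one before it is completed fails the run):
1. the held probe's tip is inside the pot, at least 25 mm below the rim, for one second (horizontal distance between probe_tip and pot below 0.034 m and z of probe_tip in the frame of pot_rim below -0.025 m and z of probe_tip in the frame of pot above 0 m and contact force between the fingers and probe above 0.3 N), for 1 s.
2. the probe lies released in its cradle, stem over the same end (x of probe in the frame of cradle between -0.012 and 0.012 m and y of probe in the frame of cradle between -0.012 and 0.012 m and z of probe in the frame of cradle between 0.088 and 0.102 m and angle between probe's own z axis and vertical below 0.1 rad and x of probe_tip in the frame of cradle above 0.045 m and contact force between the fingers and probe below 0.05 N and linear speed of probe below 0.02 m/s), for 0.2 s.
3. the lid is seated on the pot, nose over the rib, released (horizontal distance between lid and pot below 0.008 m and z of lid in the frame of pot between 0.067 and 0.076 m and angle between lid's own z axis and vertical below 0.06 rad and x of lid_nose in the frame of pot above 0.03 m and y of lid_nose in the frame of pot between -0.015 and 0.015 m and contact force between the fingers and lid below 0.05 N and linear speed of lid below 0.02 m/s), for 0.2 s.
At the end, for the whole second after the job is handed in: Probe at rest, released, in both cradle notches (within 12 mm, level within 0.1 rad), stem over the same end as at the start; lid released at rest, down on the upright pot's rim (centres within 8 mm, level within 0.06 rad), nose end within 15 mm sideways of the rib's centre line (all of step 2 and all of step 3 and angle between pot's own z axis and vertical below 0.05 rad and linear speed of pot below 0.02 m/s); the robot touches nothing.
It fails at once if the pot is pushed more than 25 mm or tipped (distance of pot from where it was at the start of the episode above 0.025 m or angle between pot's own z axis and vertical above 0.2 rad).
It fails at once if the probe jabs the pot with more than 12 N (contact force between probe and pot above 12 N).
It fails at once if the lid is dropped: let go over the pot more than 15 mm above its seat (horizontal distance between lid and pot below 0.06 m and z of lid in the frame of pot above 0.087 m and contact force between the fingers and lid below 0.02 N).
It fails at once if the probe is dropped: let go over the cradle more than 15 mm above its seat (horizontal distance between probe and cradle below 0.06 m and z of probe in the frame of cradle above 0.11 m and contact force between the fingers and probe below 0.02 N).
It fails at once if a bystander (or the coaster) is moved more than 25 mm (distance of any of fretboard, harmonica0, harmonica1, pick_holder, shaker, tumbler, coaster from where it was at the start of the episode above 0.025 m).
It also fails if it takes over 70 s, if anything falls off the work surface, if the arm or the gripper's body presses on something with over 40 N, if the wrist force passes 120 N, or if a joint passes its speed limit or range.

## Working session

There is one attempt and no reset: what is moved stays moved. The work goes in short steps, each a Python script; the robot and the scene stay as the last script left them, time stands still between calls to the robot, and variables do not carry over. Pictures are saved under pics/ and viewed, at most 10 in all, crops included, and the job is handed in when it is done.

```bash
ls; mkdir -p pics
python3 - <<'E'
from plant import bot
import cv2,json
for n in ["scene","side"]:
    cv2.imwrite(f"pics/{n}0.png",cv2.cvtColor(bot.camera(n),cv2.COLOR_RGB2BGR))
for n in ["scene","side","wrist"]: print(n,bot.get_calibration(n))
print(bot.read_state())
E
```

```text
pics
scene {'fx': 473.3665873875347, 'fy': 473.3665873875347, 'cx': 250.50297940336702, 'cy': 184.93726733003479, 'distortion': array([-0.19542099,  0.        ,  0.        ,  0.        ,  0.        ]), 'view': array([[ 4.31359868e-01,  9.02003312e-01, -1.78518901e-02,
        -2.73302132e+02],
       [-5.46684930e-01,  2.77076496e-01,  7.90167199e-01,
         2.36985744e+02],
       [ 7.17679770e-01, -3.31087060e-01,  6.12631298e-01,
        -1.62696361e+03],
       [ 0.00000000e+00,  0.00000000e+00,  0.00000000e+00,
         1.00000000e+00]])}
side {'fx': 430.3609156609323, 'fy': 430.3609156609323, 'cx': 255.81956496726002, 'cy': 193.6248318694345, 'distortion': array([-0.10106809,  0.        ,  0.        ,  0.        ,  0.        ]), 'view': array([[ 9.00899411e-01, -4.33994394e-01, -5.39593946e-03,
        -5.06436885e+02],
       [ 2.98394118e-01,  6.10292192e-01,  7.33828584e-01,
        -2.43544342e+02],
       [-3.15184392e-01, -6.62715856e-01,  6.79313251e-01,
        -8.95091079e+02],
       [ 0.00000000e+00,  0.00000000e+00,  0.00000000e+00,
         1.00000000e+00]])}
wri
[... 531 characters left out ...]
00000e+00]])}
{'t': 0.1, 'joint_pos': array([ 1.42107559e+00,  3.59301450e-01,  1.11690426e-02, -3.00161789e-04,
       -1.22410999e+00, -2.88094016e-01]), 'qvel': array([ 0.00244594, -0.00177375,  0.00193543,  0.00193686, -0.00036066,
       -0.0005023 ]), 'tau': array([-2.51758735e-03, -5.84165597e+01,  2.93752170e+01,  7.01573029e+00,
        1.01383415e-02, -3.96542362e-05]), 'tcp_pos': array([286.02044516, 610.92904637, 225.73490403]), 'eef_rot': array([ 9.76123947e-01, -2.17213025e-01, -9.07925717e-05,  7.31062121e-04]), 'contact_force': array([0.29183138, 0.15838071, 0.59771058]), 'moment': array([ 0.00825156,  0.01440984, -0.00059311]), 'finger_force': 0.0, 'width': 87.4066022018417}
```

View pics/scene0.png

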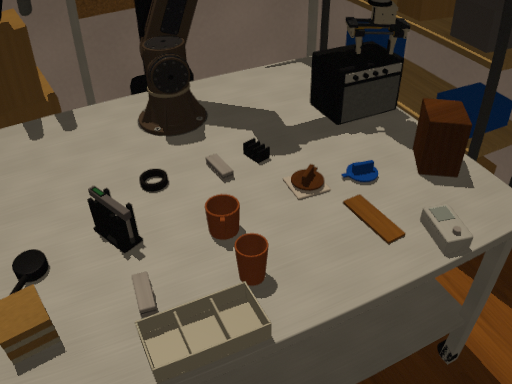

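View pics/side0.png

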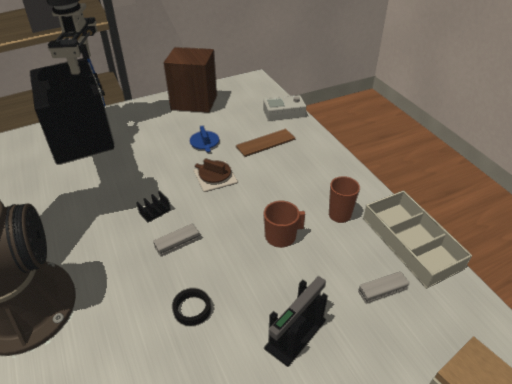

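Scene picture: the pot with the rib is at (223,217) and the plain tumbler look-alike at (252,259). The wooden lid is on its coaster at (308,180) and the blue decoy at (362,172). The probe in its cradle is at (115,215). In the side picture the rib is at (302,217), the display at (286,318) and the lid's nose is around (203,180).

```bash
cat > h.py <<'E'
import numpy as np, cv2
from plant import bot
from scipy.spatial.transform import Rotation as R
F=np.diag([1,-1,-1.])
def cam(n,st=None):
    c=bot.get_calibration(n); K=np.array([[c['fx'],0,c['cx']],[0,c['fy'],c['cy']],[0,0,1]]); D=np.array(c['distortion'])
    if n=='wrist':
        T=np.eye(4); T[:3,:3]=R.from_quat(st['eef_rot']).as_matrix(); T[:3,3]=st['tcp_pos']
        V=np.linalg.inv(T@c['T_tool_cam'])
    else: V=c['view']
    return K,D,F@V[:3,:3],F@V[:3,3]   # opencv extrinsics
def ray(C,px):
    K,D,r,t=C; u=cv2.undistortPoints(np.array([[px]],float),K,D)[0,0]
    return -r.T@t, r.T@np.array([u[0],u[1],1])
def atz(C,px,z):
    o,d=ray(C,px); return o+d*(z-o[2])/d[2]
def proj(C,P):
    K,D,r,t=C; return cv2.projectPoints(np.array(P,float).reshape(-1,1,3),cv2.Rodrigues(r)[0],t,K,D)[0][:,0]
def tri(*cp):
    A=np.zeros((3,3));b=np.zeros(3)
    for C,px in cp:
        o,d=ray(C,px); d/=np.linalg.norm(d); M=np.eye(3)-np.outer(d,d); A+=M;b+=M@o
    return np.linalg.solve(A,b)
def down(yaw):  # tool z down, tool x axis at yaw in world
    return (R.from_euler('z',yaw)*R.from_euler('x',np.pi)).as_quat()
def save(n,name):
    st=bot.read_state(); im=bot.camera(n); cv2.imwrite(f'pics/{name}.png',cv2.cvtColor(im,cv2.COLOR_RGB2BGR)); np.save(f'pics/{name}.npy',np.r_[st['tcp_pos'],st['eef_rot']]); return st
def wcam(name):
    a=np.load(f'pics/{name}.npy'); return cam('wrist',dict(tcp_pos=a[:3],eef_rot=a[3:]))
E
python3 - <<'E'
from h import *
S,T=cam('scene'),cam('side')
for n,a,b in [('pot rim',(223,206),(282,212)),('lid',(308,180),(214,172)),('blue',(362,171),(205,140)),('tumbler',(252,245),(344,187)),('probe',(113,208),(302,306)),('shaker',(154,180),(192,307)),('pick',(256,151),(154,206)),('harm',(219,166),(177,239)),('harm1',(144,292),(384,287))]:
    print(n,tri((S,a),(T,b)).round())
for q in [(111,248),(125,239)]: print(atz(S,q,0))
print(bot.read_state()['joint_pos'])
# contact sheet of crops
s=cv2.imread('pics/scene0.png');t=cv2.imread('pics/side0.png')
c=lambda im,x,y:cv2.resize(im[y:y+100,x:x+130],(390,300),interpolation=cv2.INTER_CUBIC)
cv2.imwrite('pics/crop1.png',np.vstack([np.hstack([c(s,65,165),c(t,240,265)]),np.hstack([c(s,165,180),c(t,235,175)])]))
E
```

```text
pot rim [603. -56.  74.]
lid [539. 222.  12.]
blue [571. 382.  10.]
tumbler [770. -60.  92.]
probe [ 512. -302.   91.]
shaker [ 337. -161.    7.]
pick [348. 156.  16.]
harm [367.  27.  13.]
harm1 [ 724. -299.   13.]
[ 5.44830626e+02 -3.33330316e+02  1.13686838e-13]
[ 528.96624183 -293.80379163    0.        ]
[ 1.42107559e+00  3.59301450e-01  1.11690426e-02 -3.00161789e-04
 -1.22410999e+00 -2.88094016e-01]
```

View pics/crop1.png

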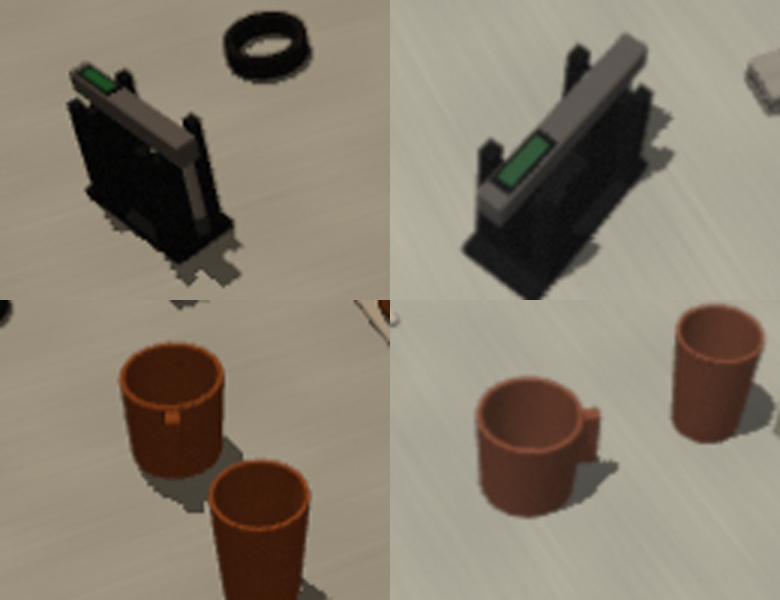

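Run:
```python
from h import *
S,T=cam('scene'),cam('side')
d=tri((S,(97.7,191)),(T,(285,319)));e=tri((S,(126.7,215)),(T,(323,280)));rib=tri((S,(222.7,216.7)),(T,(302.7,212.3)))
print(d,e,rib); yaw=np.arctan2(e[1]-d[1],e[0]-d[0]); print('yaw',yaw)
for n,p,yw in [('probe',(512,-302,230),yaw),('probe',(512,-302,230),yaw+np.pi),('pot',(603,-56,230),yaw),('pot',(603,-56,230),yaw+np.pi),('lid',(539,222,190),0),('lid',(539,222,190),3.14)]:
    q=bot.solve_ik(list(p),down(yw)); print(n,yw,None if q is None else np.round(q,2))
```

```text
[ 462.69391773 -324.87899857  115.11418747] [ 570.90324215 -279.40665347  106.84291586] [644.53959105 -76.67161532  77.54819002]
yaw 0.3978198797052004
probe 0.3978198797052004 [-0.2   0.23 -0.17  0.   -1.18  2.17]
probe 3.5394125332949935 [-0.2   0.23 -0.17  0.   -1.18 -0.97]
pot 0.3978198797052004 [ 0.23  0.24 -0.14  0.   -1.18  1.74]
pot 3.5394125332949935 [ 0.23  0.24 -0.14 -0.   -1.18 -1.4 ]
lid 0 [ 0.73  0.24 -0.25  0.   -1.09  0.84]
lid 3.14 [ 0.73  0.24 -0.25 -0.   -1.09 -2.3 ]
```

Run:
```python
from h import *
for n,p,yw in [('lidw',(539,222,190),1.57),('potw',(603,-56,230),3.54),('probew',(512,-302,230),3.54)]:
    bot.move_ptp(list(p),down(yw)); bot.pause(.3); st=save('wrist',n); print(n,st['t'],st['tcp_pos'],st['joint_pos'].round(2))
ims=[cv2.imread(f'pics/{n}.png') for n in ['lidw','potw','probew']]
m=np.vstack([np.hstack(ims[:2]),np.hstack([ims[2],ims[2]*0])]); cv2.imwrite('pics/m.png',cv2.resize(m,(800,600),interpolation=cv2.INTER_AREA))
```

```text
lidw 2.7 [538.93301212 222.24333955 189.99603016] [ 0.73  0.24 -0.25 -0.   -1.09  2.41]
potw 6.2333 [602.97393159 -55.93138224 229.98034772] [ 0.23  0.24 -0.14 -0.   -1.18 -1.4 ]
probew 7.6083 [ 512.54136844 -301.15022795  229.95083025] [-0.2   0.23 -0.17 -0.   -1.18 -0.97]
```

View pics/m.png

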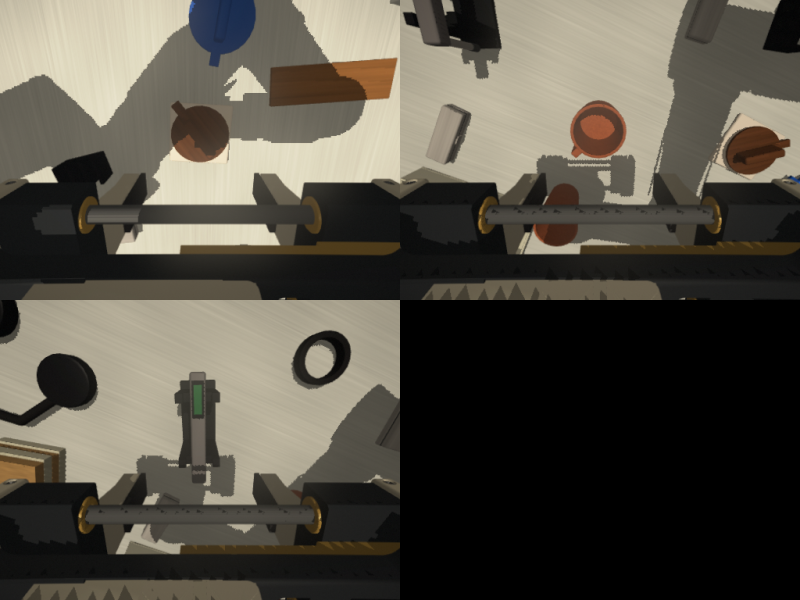

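Wrist mosaic: the lid with its nose pointing up-left is at the original (256,170). The pot with its rib lower-left is at (256,165). The probe, display end up, runs along column 253. I'm enlarging these for exact pixels.

Run:
```python
import cv2,numpy as np
g=lambda n,x,y,w,h,k:cv2.convertScaleAbs(cv2.resize(cv2.imread(f'pics/{n}.png')[y:y+h,x:x+w],None,fx=k,fy=k,interpolation=cv2.INTER_CUBIC),alpha=1.6)
a=g('lidw',206,120,100,96,3);b=g('potw',206,115,100,100,3);c=g('probew',206,85,100,160,3)
L=np.vstack([a,b]);c=cv2.copyMakeBorder(c,0,max(0,L.shape[0]-c.shape[0]),0,0,cv2.BORDER_CONSTANT)
cv2.imwrite('pics/m2.png',np.hstack([L,c])); print(L.shape)
```

```text
(588, 300, 3)
```

View pics/m2.png

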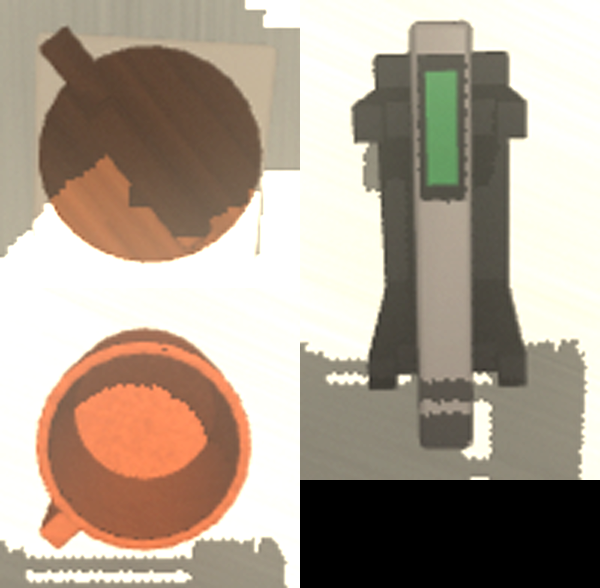

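Run:
```python
from h import *
from scipy.optimize import least_squares
p=lambda ox,oy,x,y:((x+.5)/3-.5+ox,(y+.5)/3-.5+oy)
def circ(C,pts,z,r):
    P=np.array([atz(C,q,z)[:2] for q in pts])
    s=least_squares(lambda v:np.hypot(*(P-v[:2]).T)-v[2],[*P.mean(0),r]); return s.x,s.fun
C=wcam('lidw'); L=lambda x,y:p(206,120,x,y)
c,f=circ(C,[L(40,154),L(262,154),L(151,46),L(151,262),L(73,232),L(229,232),L(229,76)],22,46); n=atz(C,L(53.5,35.5),20); print('lid',c,f.round(1),n,np.arctan2(*(n[:2]-c[:2])[::-1]),np.hypot(*(n[:2]-c[:2])))
C=wcam('potw'); L=lambda x,y:p(206,115,x,y-288)
c,f=circ(C,[L(37,445),L(250,445),L(143,342),L(143,549),L(218,520),L(218,372),L(69,372)],80,42); n=atz(C,L(51,540),78); print('pot',c,f.round(1),n,np.arctan2(*(n[:2]-c[:2])[::-1]),np.hypot(*(n[:2]-c[:2])))
C=wcam('probew'); L=lambda x,y:p(206,85,x-300,y)
a=atz(C,L(440,22),117);b=atz(C,L(446.5,447),117); print('probe',a,b,(a+b)/2,np.hypot(*(a-b)[:2]),np.arctan2(*(b-a)[:2][::-1]))
print([atz(C,L(*q),109)[:2].round(1) for q in [(374,53),(510,53),(369,388),(525,385)]])
```

```text
lid [539.01729188 216.14887163  45.83314052] [-0.3 -0.4  0.1 -0.   0.2  0.2  0.2] [500.63156157 265.96109423  20.        ] 2.2273570431026255 62.88657894771398
pot [600.71684315 -59.9680662   41.09906715] [ 0.  -0.   0.1 -0.   0.1 -0.  -0.1] [650.19539636 -79.75959827  78.        ] -0.3805083073539931 53.29007383529174
probe [ 433.63497266 -338.22460528  117.        ] [ 569.15141688 -279.13818367  117.        ] [ 501.39319477 -308.68139447  117.        ] 147.83745085317412 0.41115849455850445
[array([ 450.7, -354.4]), array([ 433.5, -313.8]), array([ 561.8, -313.3]), array([ 538.3, -260.7])]
```

Pose estimates are self-consistent: fitted sizes are within 2 mm of spec. Next I grasp the probe, lift it, and hover above the pot.

```bash
cat >> h.py <<'E'
POT=np.array([600.7,-60.0]); RIB=-0.381; LID=np.array([539.0,216.1]); NOSE=2.227; PR=np.array([501.4,-308.7]); PY=0.411
U=np.array([np.cos(PY),np.sin(PY)]); GX=10
E
python3 - <<'E'
from h import *
g=PR+GX*U; q=down(PY+np.pi)
bot.move_ptp([*g,130],q)
bot.line_to([*g,87],100); bot.pause(.2)
print(bot.read_state()['contact_force'])
bot.move_gripper(15,35); s=bot.read_state(); print(s['t'],s['width'],s['finger_force'],s['tcp_pos'])
bot.line_to([*g,97],30); s=bot.read_state(); print(s['contact_force'],s['moment'])
bot.line_to([*g,195],120)
h=POT-58*U
bot.line_to([*h,195],150); bot.pause(.3)
s=bot.read_state(); print(s['t'],s['width'],s['finger_force'],s['contact_force'],s['tcp_pos'])
save('scene','sc1');save('side','sd1')
tip=[*POT,s['tcp_pos'][2]-67]
A,B=proj(cam('scene'),tip)[0],proj(cam('side'),tip)[0]; print(A,B)
o=[]
for n,P in (('sc1',A),('sd1',B)):
    x,y=int(P[0]-50),int(P[1]-60); im=cv2.resize(cv2.imread(f'pics/{n}.png')[y:y+130,x:x+100],None,fx=4,fy=4,interpolation=cv2.INTER_CUBIC)
    c=tuple(((P-[x,y]+.5)*4).astype(int).tolist()); cv2.drawMarker(im,c,(0,255,0),cv2.MARKER_CROSS,12,1); print(x,y); o.append(im)
cv2.imwrite('pics/t1.png',np.hstack(o))
E
```

```text
[-1.20602597 -0.13312402 -0.56816761]
10.0 19.37872118949921 34.999873638153076 [ 510.57257573 -304.68437392   86.99791982]
[ 0.05738694  0.91818841 -1.17006137] [ 0.0072088  -0.14644599 -0.00163211]
13.4 19.76609954950281 34.99966263771057 [ 0.82717294 -0.63537223 -0.85108552] [547.49526029 -83.48092943 194.97625139]
[220.08418252 187.91491284] [282.80724792 196.77082134]
170 127
232 136
```

View pics/t1.png

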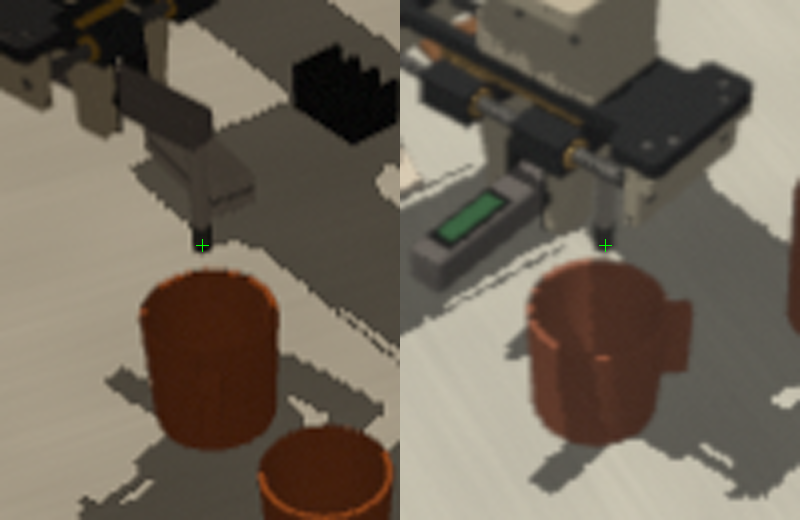

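The tip sits on its predicted pixel in both pictures, above the pot's mouth. Now the dip, then the return to the cradle.

Run:
```python
from h import *
h=POT-58*U; g=PR+GX*U
bot.line_to([*h,109],80); bot.pause(1.5)
s=bot.read_state(); print(s['t'],s['tcp_pos'],s['contact_force'],s['finger_force'])
bot.line_to([*h,195],120)
bot.line_to([*g,195],150); bot.pause(.2)
bot.line_to([*g,100],100)
bot.line_to([*g,87.5],25); bot.pause(.2)
s=bot.read_state(); print(s['t'],s['tcp_pos'],s['contact_force'],s['finger_force'])
save('side','sd2');save('scene','sc2')
c=lambda n,x,y:cv2.resize(cv2.imread(f'pics/{n}.png')[y:y+100,x:x+100],(400,400),interpolation=cv2.INTER_CUBIC)
cv2.imwrite('pics/t2.png',np.hstack([c('sd2',250,260),c('sc2',65,165)]))
```

```text
16.225 [547.52135053 -83.16795291 109.00771513] [ 0.21918861  0.52968638 -0.60627798] 34.99974310398102
20.8917 [ 510.59806099 -304.73116194   87.52908378] [-0.72134729 -0.29055273 -1.32077536] 34.99971807003021
```

View pics/t2.png

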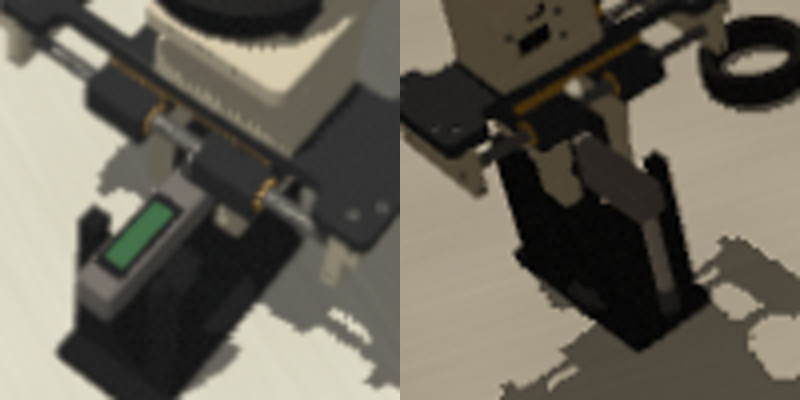

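The handle lies in both notches with the stem over the +x end. Release, check against the earlier wrist picture, then pick the lid.

Run:
```python
from h import *
g=PR+GX*U
bot.move_gripper(60); bot.pause(.3)
bot.line_to([*g,140],100); bot.line_to([512,-302,230],150); bot.move_gripper(88); save('wrist','probew2')
a,b=[cv2.imread(f'pics/{n}.png',0)[88:150,235:275] for n in('probew','probew2')]
print('diff px',cv2.phaseCorrelate(np.float32(a),np.float32(b)),np.load('pics/probew.npy')[:3]-np.load('pics/probew2.npy')[:3])
q=down(NOSE-np.pi)
bot.move_ptp([*LID,110],q); s=bot.read_state(); print(s['t'],s['joint_pos'].round(2),s['tcp_pos'])
save('wrist','lidw2'); save('side','sd3')
w=lambda n,x,y,ww,hh:cv2.resize(cv2.imread(f'pics/{n}.png')[y:y+hh,x:x+ww],(390,290),interpolation=cv2.INTER_CUBIC)
cv2.imwrite('pics/t3.png',np.hstack([np.vstack([w('probew2',190,80,200,150),w('lidw2',56,60,400,300)]),np.vstack([w('sd3',150,100,130,97),w('sd3',235,250,130,97)])]))
```

```text
diff px ((0.987392730065082, 0.6409731411267146), 0.9535025781020522) [ 0.55810109  0.83175338 -0.05085342]
26.25 [ 0.72  0.31 -0.35  0.   -0.91 -0.06] [539.3706316  215.36808036 110.23807125]
```

View pics/t3.png

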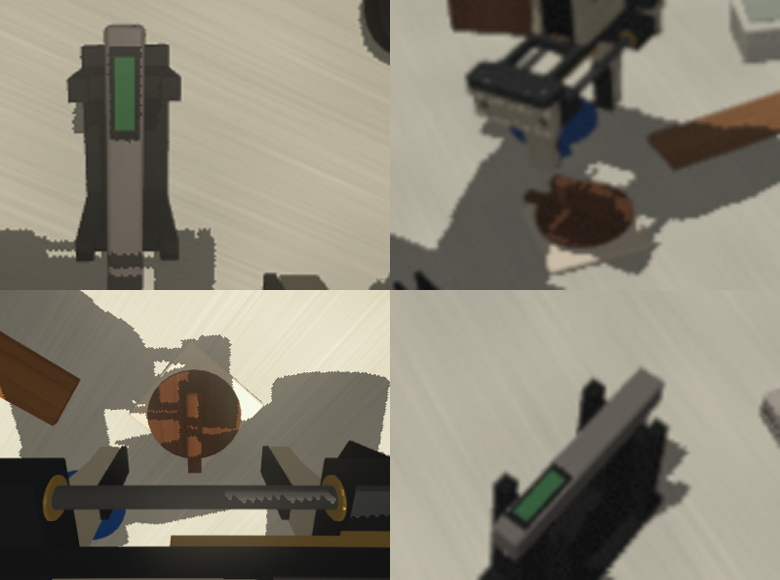

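The probe is back within about 1 mm. In the lid view the grip bar runs straight up the picture along the tool's x axis, with the nose at the bottom, as planned. Grasp and carry.

Run:
```python
from h import *
q=down(NOSE-np.pi); q2=down(RIB+np.pi)
bot.line_to([*LID,26],80,ori=q); bot.pause(.2); print(bot.read_state()['contact_force'])
bot.move_gripper(8,35); s=bot.read_state(); print(s['t'],s['width'],s['finger_force'],s['tcp_pos'])
bot.line_to([*LID,34],30); bot.line_to([*LID,190],120)
bot.move_ptp([*POT,190],q2); s=bot.read_state(); print(s['t'],s['joint_pos'].round(2),s['width'])
bot.line_to([*POT,135],100); bot.pause(.4)
s=save('wrist','w4'); save('scene','sc4'); save('side','sd4'); print(s['t'],s['tcp_pos'],s['contact_force'])
z=s['tcp_pos'][2]-18; n=np.array([np.cos(RIB),np.sin(RIB)]); v=np.array([-n[1],n[0]])
o=[]
for nm,C,w in (('sc4',cam('scene'),1),('sd4',cam('side'),1)):
    P=proj(C,[[*(POT+63*n),z+11],[*(POT+55*n),78],[*POT,80]]); x,y=int(P[2][0]-50),int(P[2][1]-70)
    im=cv2.resize(cv2.imread(f'pics/{nm}.png')[y:y+130,x:x+100],None,fx=4,fy=4,interpolation=cv2.INTER_CUBIC)
    for k in P[:2]: cv2.drawMarker(im,tuple(((k-[x,y]+.5)*4).astype(int).tolist()),(0,255,0),cv2.MARKER_CROSS,12,1)
    o.append(im)
cv2.imwrite('pics/t4.png',np.hstack(o))
```

```text
[ 0.78809587 -0.35662771 -0.54589168]
28.9 13.657935784383902 34.99955713748932 [539.06734575 216.15195009  26.02343676]
32.6 [ 0.22  0.27 -0.2  -0.   -1.1  -2.17] 13.473368226871719
33.7 [600.78309071 -59.98715118 135.31768399] [-0.41058699 -0.24903438  0.08752715]
```

View pics/t4.png

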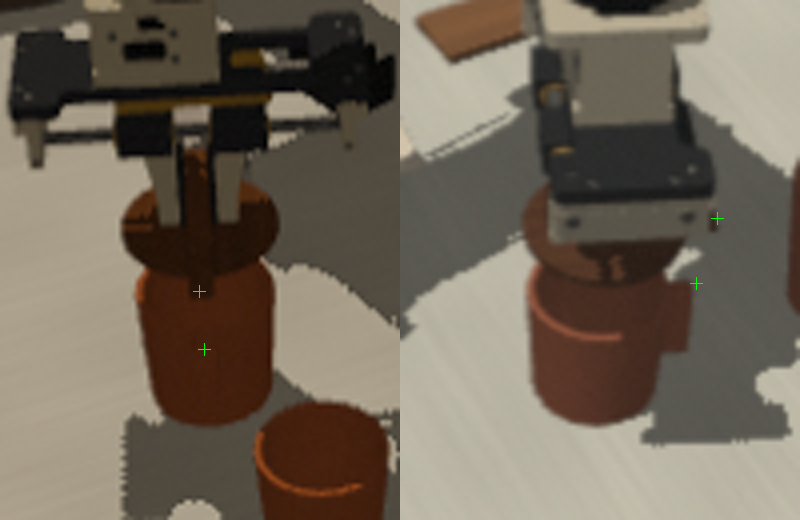

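The nose and rib both fall on their predicted pixels. I lower the lid slowly, watching the force.

Run:
```python
from h import *
bot.line_to([*POT,98],50); bot.pause(.2)
for z in np.arange(97,86.9,-1):
    bot.line_to([*POT,z],20); bot.pause(.1); s=bot.read_state(); f=s['contact_force']; print(z,f.round(1),round(s['tcp_pos'][2],1))
    if np.hypot(*f[:2])>6 or f[2]>4: break
print(s['t'],s['width'])
```

```text
97.0 [ 0.6  0.  -1.1] 97.0
96.0 [-0.1 -0.1 -0.9] 96.0
95.0 [ 0.2 -0.5 -0.7] 95.0
94.0 [ 0.9  0.7 -1.1] 94.0
93.0 [-0.3  1.  -1. ] 93.0
92.0 [-1.4 -0.6 -1.7] 92.0
91.0 [-0.3  0.3 -0.3] 91.0
90.0 [-0.2 -0.4  2.2] 90.2
89.0 [-3.5  1.6  9.1] 90.2
38.0917 13.55442326372166
```

Contact came exactly at the expected seat height (TCP 90). Release, retreat and check.

Run:
```python
from h import *
bot.line_to([*POT,90.2],20); bot.pause(.2)
bot.move_gripper(50); bot.pause(.3); bot.line_to([*POT,140],80)
bot.line_to([*(POT),230],150); bot.pause(.3)
s=save('wrist','w5'); save('scene','sc5'); save('side','sd5'); print(s['t'],s['width'])
C=wcam('w5'); n=np.array([np.cos(RIB),np.sin(RIB)])
w=lambda im,x,y,ww,hh:cv2.resize(im[y:y+hh,x:x+ww],(390,290),interpolation=cv2.INTER_CUBIC)
W=cv2.imread('pics/w5.png')
for k in proj(C,[[*(POT+63*n),83],[*POT,116]]): cv2.drawMarker(W,tuple(k.astype(int).tolist()),(0,255,0),cv2.MARKER_CROSS,6,1)
a=cv2.imread('pics/sc5.png');b=cv2.imread('pics/sd5.png')
cv2.imwrite('pics/t5.png',np.vstack([np.hstack([w(W,176,100,160,119),w(a,165,160,130,97)]),np.hstack([w(b,235,165,130,97),w(a,55,165,130,97)])]))
```

```text
41.475 49.99881003404076
```

View pics/t5.png

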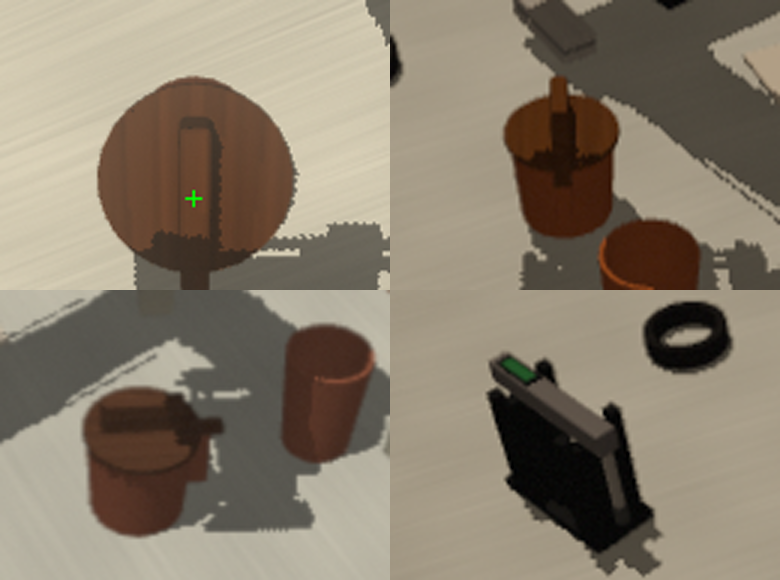

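The lid sits flat on the pot with its nose over the rib, and the probe is in the cradle with its stem on the same side. Handing in.

```bash
python3 -c "
from plant import bot
print(bot.close_job())"
```

```text
the job is handed in; nothing more can be done
None
```

The job is handed in at about 41 s of the 70 s allowed: the probe was dipped and held in the pot for about 1.5 s and laid back within about 1 mm of where it started, then the lid was seated on the pot with its nose over the rib; the hand-in returned no verdict.

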